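# Gauge the bore of a tea-boiler tap

### The job

Take the telescoping gauge from its stand and seat it fully in the brass tap body's bore, upright and with its plungers still in. There, push its top button gently down to let the plungers spring out and then to lock them, never loading the tap or the stand hard (25 N at most). Draw the gauge out with the measured width locked in and seat it back in its stand, leaving the other things on the counter where they are.

Things in the scene. Friction and masses are not known exactly. Their poses are not given: they have to be found in the camera images.
- gauge: steel telescoping bore gauge, 0.2 kg, upright in its stand. Origin: on its axis in the underside of its collar (54 mm across, 6 mm thick); z up, plungers slide along y. Below: pilot 38 mm across, 8 mm deep, foot chamfered 3 mm; neck 14 mm across; head 22 mm across from -30 to -50 mm with two brass plungers. Fits at any yaw; stays standing when let go in tap or stand.
- gauge_grip (a point): point on the gauge's axis, 36 mm above its origin, where its round dark handle (22 mm across, 6 to 50 mm above the origin) is best grasped.
- button_top (a point): centre of the top face of the gauge's push button, 20 mm across, 75 mm above the gauge's origin until pressed; press it from above with shut fingers. With under 8 N the lock does not hold; 10 to 15 N locks it. Press it only with the gauge seated in the tap: it cannot be reset.
- lock_button (a joint): travel of the button, m: 0 up (start), grows downward to 19.5 mm at most. It drags with 5 N and stays where left. At about 4 mm the plungers are let go and spring out. Further on, somewhere from 6 to 15 mm (hidden, differs each time), the lock starts to bite: the resistance climbs by about 8 N per mm from there.
- tip_a (a point): outer tip of the plunger on the gauge's +y side, 40 mm below the gauge's origin, 11 mm from the axis when in (flush with the head), up to 21.5 mm when fully out. Light spring, 1 to 2 N.
- tip_b (a point): the same on the gauge's -y side. The distance between the tips is the gauge's reading: 22 mm when in, 43 mm fully out, about 32 to 33 mm in the tap's bore.
- tap: brass tap body, upright on a bolted-down 100 mm square steel plate, 62 mm tall, 58 mm across, with a level side spout to its own +x reaching 70 mm from the axis at 28 mm height. Fixed. Origin: under its centre, on the counter.
- tap_seat (a point): centre of the tap body's rim, 62 mm above the counter, where the gauge's collar rests (the gauge's origin coincides with it when seated). The mouth is a recess 40 mm across, 10 mm deep, for the gauge's pilot (2 mm play); below it the bore, 32 mm across, down to the plate 54 mm below the rim. The tap must not be loaded with more than 25 N.
- stand: black round gauge stand on the counter, 62 mm tall, 64 mm across at the top. Fixed. Origin: under its centre.
- stand_seat (a point): centre of the stand's rim, 62 mm above the counter, where the gauge's collar rests (gauge's origin coincides with it). Hole 45 mm across, 56 mm deep.
- tea_glass_a: bystander, loose: waisted tea glass, 58 mm across the mouth, 78 mm tall. Origin: under its centre.
- tea_glass_b: bystander, loose: another such tea glass. Origin: under its centre.
- saucer: bystander, loose: white saucer, 110 mm across, 16 mm tall. Origin: under its centre.
- seal_ring: bystander, loose: flat black rubber ring, 48 mm across, 8 mm thick. Origin: under its centre.
- wrench: bystander, loose: small steel wrench, 160 mm long, lying. Origin: under its centre.
- tap_plug: bystander, loose: standing brass tap plug, 31 mm across, 55 mm tall. Origin: under its centre.
- sugar_bowl: bystander, loose: steel bowl, 100 mm across, 55 mm tall. Origin: under its centre.
Mind the look-alikes: they are no part of the job. Leave any red look-alike of the gauge alone.

How it is judged (in metres and radians):
On the way, in this order (a step that is already met when the one before it is completed fails the run):
1. the gauge is seated in the tap body (collar on the rim), upright, with its plungers still in (horizontal distance between gauge and tap_seat below 0.004 m and z of gauge in the frame of tap_seat between -0.003 and 0.003 m and angle between gauge's own z axis and vertical below 0.06 rad and distance between tip_a and tip_b below 0.025 m), for 0.2 s.
2. still seated there, the plungers have sprung out against the bore (horizontal distance between gauge and tap_seat below 0.004 m and z of gauge in the frame of tap_seat between -0.003 and 0.003 m and angle between gauge's own z axis and vertical below 0.06 rad and distance between tip_a and tip_b between 0.03 and 0.035 m), for 0.2 s.
3. the gauge is drawn clear above the tap body with the reading locked (tips 30 to 35 mm apart) (z of gauge in the frame of tap_seat above 0.052 m and distance between tip_a and tip_b between 0.03 and 0.035 m), for 0.2 s.
At the end, for the whole second after the job is handed in: The gauge stands at rest in its stand, collar on the stand's rim within 3 mm, within 6 mm of its centre and upright within 0.06 rad, its plunger tips still 30 to 35 mm apart (horizontal distance between gauge and stand_seat below 0.006 m and z of gauge in the frame of stand_seat between -0.003 and 0.003 m and angle between gauge's own z axis and vertical below 0.06 rad and distance between tip_a and tip_b between 0.03 and 0.035 m and linear speed of gauge below 0.02 m/s); the robot touches nothing.
It fails at once if the gauge loads the tap body with more than 25 N (contact force between gauge and tap above 25 N).
It fails at once if the gauge loads the stand with more than 25 N (contact force between gauge and stand above 25 N).
It fails at once if a bystander is moved by more than 30 mm (distance of any of tea_glass_a, tea_glass_b, saucer, seal_ring, wrench, tap_plug, sugar_bowl from where it was at the start of the episode above 0.03 m).
It also fails if it takes over 72 s, if anything falls off the work surface, if the arm or the gripper's body presses on something with over 40 N, if the wrist force passes 120 N, or if a joint passes its speed limit or range.

### The arm

A 6-joint arm with a two-finger parallel gripper is mounted at the origin on the work surface. World frame = base frame: x ahead of the robot, y to its left, z up, the work surface at z = 0. Lengths are in mm, angles in degrees, forces in N, time in s.
With the tool pointing down it reaches from about 300 to 850 mm from the base axis. Payload 4.2 kg.
Tool frame: the origin (TCP) lies midway between the tips of the shut fingers; the grasp point (between the pads) lies 19 mm behind it (env.hold_point_z is the z of the grasp point in the tool frame, in mm); z points along the fingers, y is the direction in which the jaws open and shut (so a half turn about z gives the same grasp; the last joint's range is limited). The gripper opens to 91 mm and grips with 3 to 60 N. Pads are 32 mm wide; open, the fingers measure 118 mm over their backs; the gripper's body (76 mm by 178 mm) begins 60 mm behind the grasp point.
Start: joints at [-77.693, 18.312, 89.639, -0, 72.044, -1.146], TCP at [133.775, -559.238, 213.976] pointing down, gripper open.
Joint ranges: [-177.97, 177.97], [-48.28, 115.42], [12.27, 149.76], [-77.06, 257.06], [2.81, 150.46], [-146.56, 146.56]. Speed limits (degrees/s): [147.25, 147.25, 180, 180, 180, 180].

### API

Orientations are given as [roll, pitch, yaw] about the fixed x, y, z axes, in that order (R = Rz(yaw) Ry(pitch) Rx(roll)).
In Python, from workcell import env, grab_frame, camera_params, spotter gives the robot as it stands. The module is installed in compiled form; this text tells all that it offers.
- The arm moves only by the shell command python3 -m jog 'ROWS' [FORCE]. ROWS is text: rows parted by semicolons, each of 7 numbers parted by spaces: the turn, a rotation vector about the world's x, y, z in units of 5 degrees (1.0 is 5 degrees), then the shift along the world's x, y, z in units of 25 mm (1.0 is 25 mm), then the opening, from 0 (shut) to 1 (fully open). A call has 1 to 5 rows; each row is the pose to reach, as a shift and turn from the pose commanded when the call began; what a row does not reach only later rows make up. A row lasts 1/8 s, in which the tool goes at most 62.5 mm and 10.7 degrees, less where a joint would pass 70% of its speed; a pose out of reach is approached as far as the arm can. A call with a gripper value outside its range is refused whole. The fingers move at their own pace and stop on an object; FORCE is the grip in N (left out, the last holds). Time passes only in rows, so rows that repeat a pose let the fingers close. It gives the time, the measured TCP pose, the force and the opening at its end, in the units of the state.
- env.state(): the state, without advancing time (a new reading comes with each control period).
- grab_frame(name): name is "side" or "top" or "wrist"; returns the picture (420x560x3 uint8, red, green, blue); there is no depth.
- camera_params(name): a dict with "K" (3x3 intrinsics, pixels), "rvec" (rotation vector, rad) and "tvec" (3), from world to camera coordinates, as OpenCV has them. Camera axes: x right, y down, z forward; pixel columns grow to the right and rows downward; lengths in mm; the calibration is good to about 2 mm. A picture is of the moment at which its call begins: read the wrist's pose just before it. camera_params takes no time and is no camera call; for the wrist camera it gives the pose at the moment of the call.
- env.job_done(): hands the job in, once; it reports no verdict.
Trained networks look in the newest picture that a camera, given by its name, has taken for a name from the list of things; names that differ only in an ending like _2 or _b are one class to them, and where a whole thing is asked for, a point or a joint stands for the part that bears it (a point fixed in the world has none). Each returns a list of dicts, best first, with "conf" (0 to 1); they miss things now and then, are a little off and sometimes report something else, mostly with a low value. They report only what shows in the picture. A call takes as long as a camera call. They do not tell look-alikes from the thing itself.
- spotter.look_for(query, camera): "box" ([left, top, width, height] in pixels, round what is visible of it).
- spotter.trace(query, camera): "region" (420x560 bool, what is visible of it) and "box" ([left, top, width, height] in pixels, round what is visible of it).
The state is a dict: "time_s": time; "qpos": joint angles; "qvel": joint speeds; "effort": joint torques, N m; "ee_pos": TCP position; "ee_rot": TCP orientation; "force": force on the tool from outside, world axes, zero at the start; "torque": the same for the moment, N m; "gripper_width": finger opening in mm.
Only numpy, scipy, OpenCV 4.12 (cv2) and the standard library are available. Lean on these libraries where they do the work, as an engineer would, in place of code of your own. Each camera call takes 0.05 s, during which the arm holds its last target. There are 200 camera calls.

## Working session

There is one attempt and no reset: what is moved stays moved. The work goes in short steps, Python scripts to look and compute and a shell command to move; the robot and the scene stay as the last step left them, time stands still between calls to the robot, and variables do not carry over. Pictures are saved under pics/ and viewed, about 8 in all and at most 12, crops included, and the job is handed in when it is done.

```bash
mkdir -p pics; python3 - <<'E'
from workcell import env, grab_frame, camera_params, spotter
import cv2, numpy as np
print(env.state())
for c in ("side","top"):
    im=grab_frame(c); cv2.imwrite(f"pics/{c}0.png",im[:,:,::-1])
    for q in ("gauge","tap","stand","button_top"):
        for d in spotter.look_for(q,c): print(c,q,d)
    print(camera_params(c))
E
```

```text
{'time_s': 0.0, 'qpos': array([-7.76961434e+01,  1.83534088e+01,  8.97059896e+01, -1.53779888e-03,
        7.20447171e+01, -1.14553621e+00]), 'qvel': array([-0.04946541, -0.03293132,  0.02972638, -0.0327478 ,  0.01009903,
        0.0500834 ]), 'effort': array([-1.73273158e-03, -4.12467027e+01, -2.31980574e+01,  7.24461442e-02,
        4.57485463e-02, -1.30960702e-04]), 'ee_pos': array([ 133.62547181, -558.73759116,  213.10539266]), 'ee_rot': array([-1.79895876e+02, -6.19733201e-04,  1.34498676e+01]), 'force': array([-0.30656833, -0.58353705,  0.49798416]), 'torque': array([-0.05157209, -0.049486  , -0.07214203]), 'gripper_width': 91.05385215591062}
side gauge {'box': [266.1, 219.2, 16.7, 30.4], 'conf': 0.88}
side gauge {'box': [250.0, 245.9, 20.5, 48.0], 'conf': 0.69}
side gauge {'box': [306.7, 228.9, 18.0, 39.6], 'conf': 0.55}
side tap {'box': [273.6, 191.0, 37.5, 26.5], 'conf': 0.92}
side stand {'box': [260.5, 244.7, 30.0, 29.7], 'conf': 0.62}
side stand {'box': [266.0, 216.5, 14.3, 32.7], 'conf': 0.38}
side button_top {'box': [268.7, 218.8, 10.6, 10.7], 'conf': 0.64}
side button_t
[... 449 characters left out ...]
 0.83}
top gauge {'box': [210.8, 251.2, 19.2, 21.5], 'conf': 0.78}
top gauge {'box': [210.2, 204.0, 20.3, 18.8], 'conf': 0.64}
top gauge {'box': [211.0, 207.8, 13.3, 6.9], 'conf': 0.29}
top tap {'box': [309.9, 185.2, 53.7, 49.7], 'conf': 0.57}
top tap {'box': [214.6, 210.1, 5.2, 4.6], 'conf': 0.2}
top stand {'box': [208.2, 201.4, 29.0, 28.9], 'conf': 0.49}
top button_top {'box': [213.1, 209.0, 8.5, 4.8], 'conf': 0.39}
{'K': array([[522.15145759,   0.        , 282.17456168],
       [  0.        , 522.15145759, 208.65162502],
       [  0.        ,   0.        ,   1.        ]]), 'rvec': array([ 2.17032379, -2.17601863,  0.11352044]), 'tvec': array([  -5.54457102,  528.39564896, 1329.13436969])}
```

View pics/side0.png

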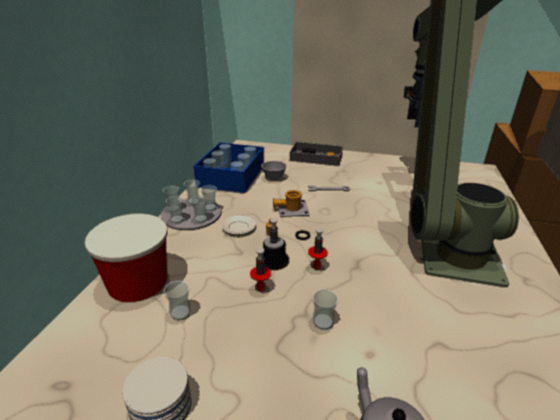

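View pics/top0.png

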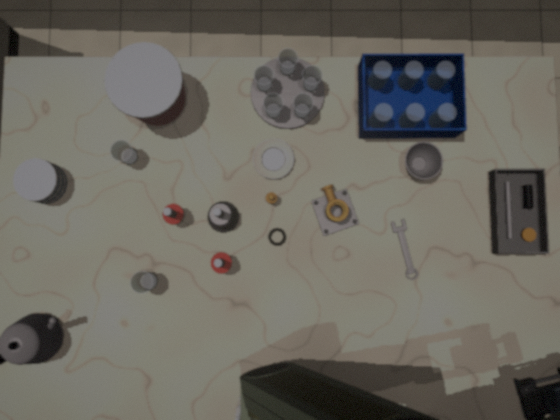

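The real gauge is in the black stand at top (222,215) and side (274,245). The look-alikes are red-collared, at top (173,214) and (221,262), side (260,272) and (318,252). The tap is at top (336,208), with its spout toward (327,190).

```bash
cat > h.py <<'E'
from workcell import env, grab_frame, camera_params, spotter
import cv2, numpy as np
def plane(px,z,c,cp=None):
    p=cp or camera_params(c); R=cv2.Rodrigues(p["rvec"])[0]; t=np.array(p["tvec"]).ravel()
    d=R.T@np.linalg.inv(p["K"])@np.array([px[0],px[1],1.]); o=-R.T@t
    return o+d*(z-o[2])/d[2]
def proj(X,c,cp=None):
    p=cp or camera_params(c); R=cv2.Rodrigues(p["rvec"])[0]
    q=p["K"]@(R@np.asarray(X,float)+np.array(p["tvec"]).ravel()); return q[:2]/q[2]
E
python3 - <<'E'
from h import *
for n,px,z,c in [("stand rim",(222,215),62,"top"),("btn",(219,211),137,"top"),("btn side",(273,222),137,"side"),("tap",(337,209),62,"top"),("tap side",(293,196),62,"side"),("spout end",(327,190),28,"top"),("red1",(173,212),100,"top"),("red2",(220,262),100,"top"),("plug",(271,198),55,"top"),("saucer",(276,160),10,"top"),("ring",(277,237),8,"top"),("glassa",(129,156),70,"top"),("glassb",(148,282),70,"top"),("wr",(396,228),5,"top"),("wr2",(410,275),5,"top")]:
    print(n,plane(px,z,c).round(0))
im=cv2.imread("pics/top0.png")[180:290,155:375]
a=cv2.resize(im,None,fx=3.4,fy=3.4,interpolation=cv2.INTER_CUBIC); cv2.imwrite("pics/crop.png",cv2.convertScaleAbs(a,alpha=1.6))
p=camera_params("wrist");print(p, "cam pos",-cv2.Rodrigues(p["rvec"])[0].T@p["tvec"])
E
```

```text
stand rim [509. 145.  62.]
btn [512. 144. 137.]
btn side [511. 164. 137.]
tap [ 524. -145.   62.]
tap side [ 520. -124.   62.]
spout end [ 577. -124.   28.]
red1 [513. 261. 100.]
red2 [391. 145. 100.]
plug [553.  22.  55.]
saucer [660.   9.  10.]
ring [456.   7.   8.]
glassa [659. 381.  70.]
glassb [342. 326.  70.]
wr [ 479. -306.    5.]
wr2 [ 356. -340.    5.]
{'K': array([[319.55471952,   0.        , 274.58020725],
       [  0.        , 319.55471952, 214.56078215],
       [  0.        ,   0.        ,   1.        ]]), 'rvec': array([-2.30531191,  1.81843369,  0.22855765]), 'tvec': array([-574.2345497 ,  -27.55448307,  388.50281584])} cam pos [ 201.37573336 -542.14990571  383.35401299]
```

View pics/crop.png

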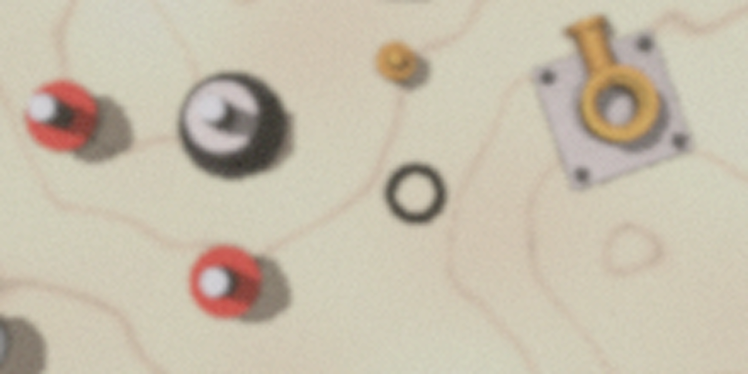

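Gauge confirmed as the grey-collared one in the black stand, with the collar centre at about (220,215). The others are red. I'll move off and look at the tap from the wrist on the way.

```bash
python3 -m jog '0 0 0 1.6 2 0.3 1;0 0 0 3.1 3.9 0.6 1;0 0 0 4.7 5.8 0.8 1;0 0 0 6.2 7.7 1 1;0 0 0 7.5 9.5 1 1' && python3 -m jog '0 0 0 1.5 1.8 0.1 1;0 0 0 3 3.6 0.3 1;0 0 0 4.5 5.4 0.5 1;0 0 0 5.5 7 0.5 1;0 0 0 5.5 7 0.5 1'; python3 - <<'E'
from h import *
print(env.state()["ee_pos"],env.state()["ee_rot"])
cp=camera_params("wrist"); im=grab_frame("wrist"); cv2.imwrite("pics/w1.png",im[:,:,::-1])
print(proj((524,-145,62),"wrist",cp), plane((275,214),62,"wrist",cp))
for d in spotter.trace("tap","wrist"): print(d["box"],d["conf"])
np.savez("pics/w1.npz",**cp)
E
```

```text
time_s: 1.12
ee_pos: [322.6, -320.3, 239.7]
ee_rot: [179.9, -0.1, 13.5]
force: [0.6, 0.2, -0.6]
gripper_width: 91.4
time_s: 1.75
ee_pos: [460.1, -144.4, 251.5]
ee_rot: [-180.0, -0.0, 13.7]
force: [-0.4, 0.3, 0.2]
gripper_width: 91.3
[ 460.0648849  -144.40586191  251.45317838] [-1.79983204e+02 -2.81407947e-02  1.37309223e+01]
[289.74493421 140.24410332] [ 439.30433265 -149.14357146   62.        ]
[239.8, 77.1, 88.4, 107.7] 0.64
[386.3, 188.1, 27.2, 65.7] 0.29
```

View pics/w1.png

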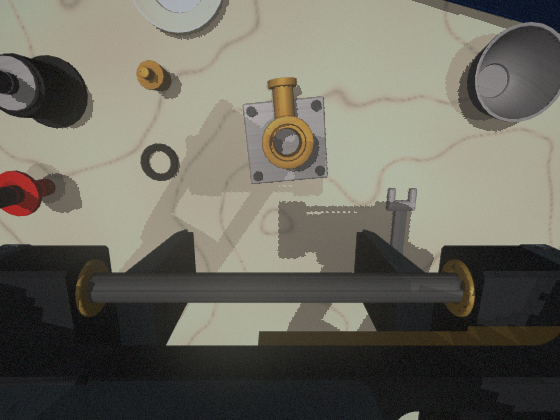

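The tap's rim is centred near (288,143) with its spout up. I'll fit the mouth circle, then go on to the gauge.

```bash
python3 - <<'E'
from h import *
cp=dict(np.load("pics/w1.npz")); im=cv2.imread("pics/w1.png"); hsv=cv2.cvtColor(im,cv2.COLOR_BGR2HSV)
m=((hsv[...,0]>8)&(hsv[...,0]<26)&(hsv[...,1]>130)).astype(np.uint8); m[:, :230]=0;m[:,340:]=0;m[:70]=0;m[190:]=0
cs,h=cv2.findContours(m,cv2.RETR_CCOMP,cv2.CHAIN_APPROX_NONE)
for c,hh in zip(cs,h[0]):
    if len(c)>30:
        W=np.array([plane(p[0],62,"wrist",cp)[:2] for p in c],np.float32)
        print("hole" if hh[3]>=0 else "out",cv2.fitEllipse(c),cv2.minEnclosingCircle(W),plane(cv2.fitEllipse(c)[0],62,"wrist",cp))
        if hh[3]<0:
            q=c[c[:,0,1]>140]; W=np.array([plane(p[0],62,"wrist",cp)[:2] for p in q])
            A=np.c_[2*W,np.ones(len(W))];s=np.linalg.lstsq(A,(W**2).sum(1),rcond=None)[0];print("low-half circle",s[:2],np.sqrt(s[2]+s[:2]@s[:2]))
E
python3 -m jog '0 0 0 0 2.4 0 1;0 0 0 0 4.8 0 1;0 0 0 0 7.2 0 1;0 0 0 0 9.6 0 1;0 0 0 0 11 0 1' && python3 -m jog '0 0 0 0 0 0 1;0 0 0 0 0 0 1'
python3 - <<'E'
from h import *
print(env.state()["ee_pos"],env.state()["ee_rot"])
cp=camera_params("wrist"); im=grab_frame("wrist"); cv2.imwrite("pics/w2.png",im[:,:,::-1]);np.savez("pics/w2.npz",**cp)
print([proj((511,146,z),"wrist",cp) for z in (62,68,137)])
E
```

```text
out ((286.1408996582031, 128.1212921142578), (47.401878356933594, 90.94376373291016), 174.39488220214844) ((539.1861572265625, -135.96449279785156), 47.137699127197266) [ 535.47420938 -138.01439109   62.        ]
low-half circle [ 521.07465363 -143.24016965] 27.275439932281074
hole ((285.8189697265625, 141.877197265625), (29.887760162353516, 32.975364685058594), 95.21217346191406) ((520.5183715820312, -140.53903198242188), 18.897130966186523) [ 521.28947115 -141.25639632   62.        ]
time_s: 2.48
ee_pos: [458.5, 129.1, 251.7]
ee_rot: [180.0, -0.0, 13.4]
force: [0.2, -0.7, -0.3]
gripper_width: 91.3
time_s: 2.72
ee_pos: [458.7, 126.7, 251.4]
ee_rot: [179.9, 0.0, 13.4]
force: [-0.5, 0.3, -0.6]
gripper_width: 91.4
[458.74907308 126.71586497 251.44765774] [1.79944946e+02 2.14928012e-02 1.33664783e+01]
[array([269.03185315, 146.31569919]), array([268.94500238, 146.54462712]), array([267.68570096, 149.86399059])]
```

View pics/w2.png

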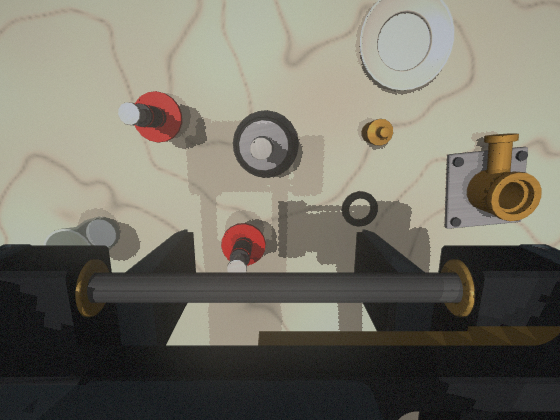

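The gauge's grey collar is at (267,145) in the black rim (266,144), with the red look-alikes at (158,117) and (243,244). I'll fit the circles and remeasure the tap from here too.

```bash
python3 - <<'E'
from h import *
cp=dict(np.load("pics/w2.npz")); im=cv2.imread("pics/w2.png"); g=im.max(2); hsv=cv2.cvtColor(im,cv2.COLOR_BGR2HSV)
def fit(W):
    W=np.array(W)
    for _ in range(5):
        A=np.c_[2*W,np.ones(len(W))];s=np.linalg.lstsq(A,(W**2).sum(1),rcond=None)[0];r=np.sqrt(s[2]+s[:2]@s[:2])
        e=np.abs(np.hypot(*(W-s[:2]).T)-r); W=W[e<max(1.5,1.5*np.median(e))] if len(W)>20 else W
    return s[:2],r,len(W)
# stand: dark ring outer, radial edge search in image around centre; collar: dark->light going inward
def radial(c,r0,r1,sign):
    out=[]; gb=cv2.GaussianBlur(g,(3,3),0).astype(float)
    for a in np.linspace(0,2*np.pi,120,endpoint=False):
        rr=np.arange(r0,r1,.5); xs=c[0]+rr*np.cos(a); ys=c[1]+rr*np.sin(a)
        v=cv2.remap(gb.astype(np.float32),xs.astype(np.float32)[None],ys.astype(np.float32)[None],cv2.INTER_LINEAR)[0]
        d=np.gradient(v)*sign; i=d.argmax()
        if d[i]>6: out.append((xs[i],ys[i]))
    return out
for n,c,r0,r1,s,z in [("collar",(267,145),17,30,-1,68),("standrim",(266,144),27,40,1,62)]:
    print(n,fit([plane(p,z,"wrist",cp)[:2] for p in radial(c,r0,r1,s)]))
m=((g>200)&(hsv[...,1]<40)).astype(np.uint8); m2=np.zeros_like(m); m2[130:168,245:285]=m[130:168,245:285]
n,l,st,ce=cv2.connectedComponentsWithStats(m2)
for i in range(1,n):
    if st[i,4]>60: print("bright",st[i],ce[i],plane(ce[i],137,"wrist",cp))
m=((hsv[...,0]>8)&(hsv[...,0]<26)&(hsv[...,1]>130)).astype(np.uint8); m[:,:460]=0
cs,h=cv2.findContours(m,cv2.RETR_CCOMP,cv2.CHAIN_APPROX_NONE)
for c,hh in zip(cs,h[0]):
    if len(c)>30 and hh[3]>=0: print("tap hole",fit([plane(p[0],62,"wrist",cp)[:2] for p in c]))
E
```

```text
collar (array([510.84403611, 152.34095788]), np.float64(26.32494218847226), 105)
standrim (array([511.9450758 , 150.15619548]), np.float64(36.2050334054341), 75)
```

```bash
python3 - <<'E'
from h import *
cp=dict(np.load("pics/w2.npz")); im=cv2.imread("pics/w2.png"); t=camera_params("top"); T=cv2.imread("pics/top0.png"); s=camera_params("side"); S=cv2.imread("pics/side0.png")
def circ(img,X,r,z,p,k,x0,y0,col):
    P=np.array([proj((X[0]+r*np.cos(a),X[1]+r*np.sin(a),z),"x",p) for a in np.linspace(0,6.3,60)])
    cv2.polylines(img,[((P-[x0,y0]+.5)*k).astype(int)],True,col,1)
tiles=[]
for I,p,(x0,y0,w),X in [(im,cp,(225,105,80),(511,149.5)),(T,t,(200,195,40),(511,147)),(S,s,(245,215,60),(511,149)),(im,cp,(465,150,80),(521.5,-142.5)),(T,t,(317,190,40),(521.5,-142.5)),(S,s,(265,170,60),(521.5,-142.5))]:
    k=260/w; c=cv2.resize(I[y0:y0+w,x0:x0+w],(260,260),interpolation=cv2.INTER_CUBIC)
    if len(tiles)<3:
        circ(c,X,27,68,p,k,x0,y0,(0,255,0)); circ(c,X,10,137,p,k,x0,y0,(255,0,255)); circ(c,X,32,62,p,k,x0,y0,(255,255,0))
    else: circ(c,X,20,62,p,k,x0,y0,(0,255,0)); circ(c,X,29,62,p,k,x0,y0,(255,0,255))
    tiles.append(c)
cv2.imwrite("pics/ov.png",np.vstack([np.hstack(tiles[:3]),np.hstack(tiles[3:])]))
E
```

```text
(no output)
```

View pics/ov.png

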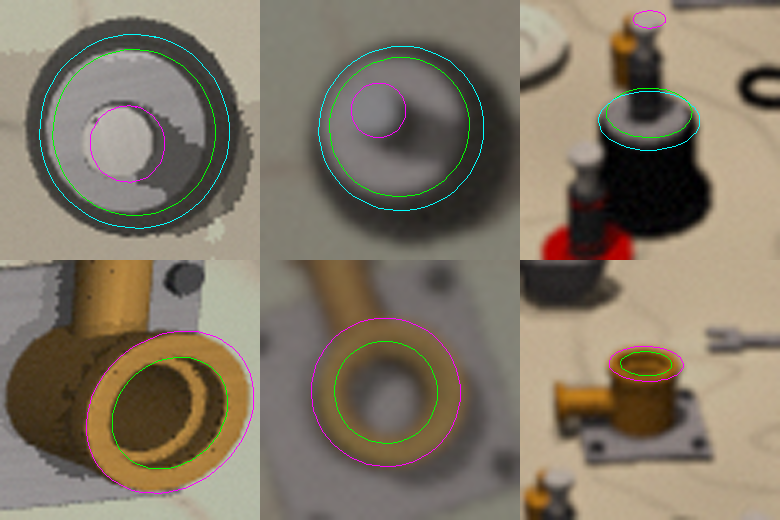

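Tap (521.5,-142.5) agrees in all three views. For the gauge, wrist gives y≈151, top 147.5 and side 149, so I'll use (512,150). Move over it and descend.

```bash
python3 -m jog '0 0 0 2.13 0.87 0 1;0 0 0 2.13 0.87 -1 1;0 0 0 2.13 0.87 -2 1;0 0 0 2.13 0.87 -3 1;0 0 0 2.13 0.87 -3 1' && python3 -m jog '0 0 0 0 0 -1 1;0 0 0 0 0 -2 1;0 0 0 0 0 -3 1;0 0 0 0 0 -3.9 1;0 0 0 0 0 -3.9 1'; python3 - <<'E'
from h import *
print(env.state()["ee_pos"],env.state()["force"])
im=grab_frame("wrist"); cv2.imwrite("pics/w3.png",im[:,:,::-1])
E
```

```text
time_s: 3.4
ee_pos: [510.9, 148.0, 174.9]
ee_rot: [180.0, 0.3, 13.3]
force: [-0.2, -0.5, 0.4]
gripper_width: 91.3
time_s: 4.03
ee_pos: [511.8, 149.1, 78.8]
ee_rot: [180.0, 0.1, 13.4]
force: [0.0, -0.4, 0.7]
gripper_width: 91.3
[511.82904521 149.07303712  78.81999028] [ 0.03090123 -0.37339822  0.71070773]
```

View pics/w3.png

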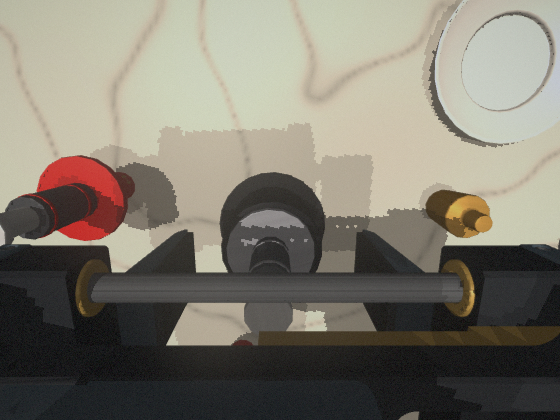

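The handle is about 2.4 mm off the jaw centre toward +y (x 269 against 275 px). I'll correct that, close softly, then firm up.

```bash
python3 -m jog '0 0 0 -0.02 0.1 0 1;0 0 0 -0.02 0.1 0 1;0 0 0 -0.02 0.1 0 0.3;0 0 0 -0.02 0.1 0 0.1;0 0 0 -0.02 0.1 0 0' 8 && python3 -m jog '0 0 0 0 0 0 0;0 0 0 0 0 0 0;0 0 0 0 0 0 0;0 0 0 0 0 0 0;0 0 0 0 0 0 0' 8 && python3 -m jog '0 0 0 0 0 0 0;0 0 0 0 0 0 0;0 0 0 0 0 0 0' 25
```

```text
time_s: 4.7
ee_pos: [511.5, 152.5, 79.0]
ee_rot: [180.0, 0.0, 13.5]
force: [-0.9, 0.1, -0.8]
gripper_width: 64.2
time_s: 5.32
ee_pos: [511.5, 152.5, 79.0]
ee_rot: [180.0, 0.0, 13.5]
force: [-0.2, -0.4, -0.5]
gripper_width: 21.9
time_s: 5.7
ee_pos: [511.5, 152.5, 79.0]
ee_rot: [180.0, 0.0, 13.5]
force: [-1.0, -0.4, 0.1]
gripper_width: 21.4
```

```bash
python3 -m jog '0 0 0 0 0 0.4 0;0 0 0 0 0 1.2 0;0 0 0 0 0 2.2 0;0 0 0 0 0 3.2 0;0 0 0 0 0 3.2 0' && python3 -m jog '0 0 0 0 -2 0.4 0;0 0 0 0.1 -4 0.4 0;0 0 0 0.2 -6 0.4 0;0 0 0 0.2 -7 0.4 0;0 0 0 0.2 -7 0.4 0'; python3 - <<'E'
from h import *
s=env.state();print(s["ee_pos"],s["ee_rot"],s["force"],s["gripper_width"])
cp=camera_params("wrist");np.savez("pics/w4.npz",**cp)
im=grab_frame("wrist"); cv2.imwrite("pics/w4.png",im[:,:,::-1])
S=grab_frame("side"); x,y=proj((517,-22,135),"side").astype(int); y0=max(0,y-75);x0=x-75
c=cv2.resize(S[y0:y0+150,x0:x0+150],(420,420),interpolation=cv2.INTER_CUBIC)
cv2.imwrite("pics/w4s.png",np.hstack([im[:,140:520],c])[:,:,::-1])
E
```

```text
time_s: 6.32
ee_pos: [512.7, 152.9, 160.9]
ee_rot: [-180.0, -0.3, 13.5]
force: [-0.1, 0.1, -3.4]
gripper_width: 21.5
time_s: 6.95
ee_pos: [515.6, -23.9, 167.7]
ee_rot: [-180.0, 0.1, 13.3]
force: [0.3, 0.8, -2.6]
gripper_width: 21.4
[515.62517429 -23.92269564 167.69631306] [-1.79965352e+02  1.38583500e-01  1.32806617e+01] [ 0.25641767  0.84656135 -2.63371449] 21.381550618059958
```

View pics/w4s.png

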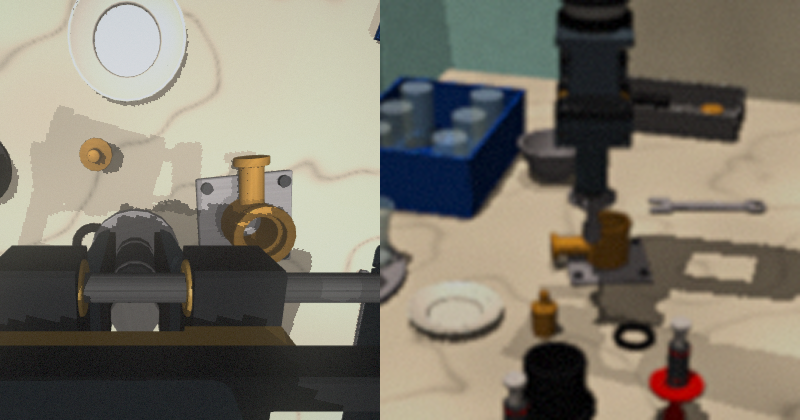

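```bash
python3 - <<'E'
from h import *
cp=dict(np.load("pics/w4.npz")); im=cv2.imread("pics/w4.png")
X=np.array([515.6,-23.9]); z=167.7+19-36+6; u=np.array([np.cos(.232),np.sin(.232)])
k=4;x0,y0,w,h=220,195,110,75
c=cv2.resize(im[y0:y0+h,x0:x0+w],None,fx=k,fy=k,interpolation=cv2.INTER_CUBIC); c=cv2.convertScaleAbs(c,alpha=1.4)
t=cv2.resize(im[185:260,355:445],None,fx=k,fy=k,interpolation=cv2.INTER_CUBIC)
def circ(img,C,r,z,x0,y0,col):
    P=np.array([proj((C[0]+r*np.cos(a),C[1]+r*np.sin(a),z),"x",cp) for a in np.linspace(0,6.3,90)])
    cv2.polylines(img,[((P-[x0,y0]+.5)*k).astype(int)],True,col,1)
circ(c,X,27,z,x0,y0,(0,255,0))
circ(c,X-3*u,27,z,x0,y0,(0,0,255))
circ(t,(521.5,-142.5),20,62,355,185,(0,255,0));circ(t,(521.5,-142.5),29,62,355,185,(255,0,255))
cv2.imwrite("pics/ov4.png",np.hstack([c,t]))
E
```

```text
(no output)
```

View pics/ov4.png

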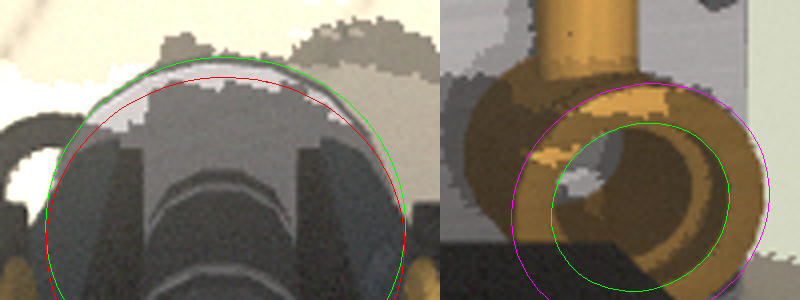

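Held upright. The collar sits on the TCP axis to within 0.5 mm, and the tap refines to (521.5,-141.7). Now moving above it and lowering with force checks.

```bash
python3 -m jog '0 0 0 0.1 -2 0 0;0 0 0 0.22 -4 0 0;0 0 0 0.22 -4.76 0 0;0 0 0 0.22 -4.76 -0.5 0;0 0 0 0.22 -4.76 -1 0' && python3 -m jog '0 0 0 0 0 -0.2 0;0 0 0 0 0 -0.4 0;0 0 0 0 0 -0.7 0;0 0 0 0 0 -1 0;0 0 0 0 0 -1.2 0' && python3 -m jog '0 0 0 0 0 -0.1 0;0 0 0 0 0 -0.3 0;0 0 0 0 0 -0.5 0;0 0 0 0 0 -0.7 0;0 0 0 0 0 -0.7 0'
```

```text
time_s: 7.68
ee_pos: [521.5, -139.8, 142.7]
ee_rot: [-179.9, 0.1, 13.5]
force: [-0.4, -0.1, -3.7]
gripper_width: 21.8
time_s: 8.3
ee_pos: [521.8, -141.5, 113.4]
ee_rot: [-180.0, 0.0, 13.4]
force: [0.0, -0.6, -2.1]
gripper_width: 21.5
time_s: 8.93
ee_pos: [521.7, -141.4, 96.0]
ee_rot: [-180.0, 0.1, 13.5]
force: [-1.1, 0.8, -3.5]
gripper_width: 21.5
```

```bash
python3 -m jog '0 0 0 0 0 -0.12 0;0 0 0 0 0 -0.24 0;0 0 0 0 0 -0.36 0;0 0 0 0 0 -0.36 0' && python3 -m jog '0 0 0 0 0 -0.06 0;0 0 0 0 0 -0.12 0;0 0 0 0 0 -0.12 0'
```

```text
time_s: 9.43
ee_pos: [521.8, -141.4, 87.2]
ee_rot: [-180.0, 0.0, 13.5]
force: [-0.3, 0.5, -3.6]
gripper_width: 21.5
time_s: 9.8
ee_pos: [522.2, -141.7, 84.5]
ee_rot: [180.0, -0.0, 13.5]
force: [-0.4, -0.2, -3.0]
gripper_width: 21.4
```

```bash
python3 -m jog '0 0 0 0 0 -0.05 0;0 0 0 0 0 -0.1 0;0 0 0 0 0 -0.1 0' && python3 -m jog '0 0 0 0 0 -0.04 0;0 0 0 0 0 -0.08 0;0 0 0 0 0 -0.08 0'
```

```text
time_s: 10.18
ee_pos: [522.3, -142.4, 82.0]
ee_rot: [179.9, -0.0, 13.5]
force: [-0.5, -4.6, -2.4]
gripper_width: 21.3
time_s: 10.55
ee_pos: [522.3, -142.4, 80.0]
ee_rot: [179.9, -0.0, 13.5]
force: [-0.3, -5.2, -1.7]
gripper_width: 21.7
```

The bore wall pushes toward -y with 5 N, so I'll shift 1 mm that way and finish.

```bash
python3 -m jog '0 0 0 0 -0.04 0 0;0 0 0 0 -0.04 -0.03 0;0 0 0 0 -0.04 -0.03 0' && python3 -m jog '0 0 0 0 0 -0.03 0;0 0 0 0 0 -0.03 0'
```

```text
time_s: 10.92
ee_pos: [522.2, -142.6, 79.2]
ee_rot: [180.0, -0.0, 13.5]
force: [0.6, -4.0, -3.1]
gripper_width: 21.6
time_s: 11.18
ee_pos: [522.2, -142.6, 79.0]
ee_rot: [180.0, -0.0, 13.5]
force: [-1.4, -4.3, 2.4]
gripper_width: 21.2
```

```bash
python3 -m jog '0 0 0 0 0 0 0;0 0 0 0 0 0 0' 3 && python3 -m jog '0 0 0 0 0 0 0.5;0 0 0 0 0 0 0.5;0 0 0 0 0 0 0.5;0 0 0 0 0 0 0.5' && python3 -m jog '0 0 0 0 0 1 0.5;0 0 0 0 0 2.5 0.5;0 0 0 0 0 3.5 0.2;0 0 0 0 0 3.5 0;0 0 0 0 0 3.5 0' 20; python3 - <<'E'
from h import *
s=env.state();print(s["ee_pos"],s["force"],s["gripper_width"])
cp=camera_params("wrist");im=grab_frame("wrist");S=grab_frame("side");T=grab_frame("top")
def circ(img,C,r,z,x0,y0,k,p,col):
    P=np.array([proj((C[0]+r*np.cos(a),C[1]+r*np.sin(a),z),"x",p) for a in np.linspace(0,6.3,90)])
    cv2.polylines(img,[((P-[x0,y0]+.5)*k).astype(int)],True,col,1)
out=[im[:,140:520][:390].copy()]
for I,p,x0,y0 in ((S,camera_params("side"),260,155),(T,camera_params("top"),305,170)):
    t=cv2.resize(I[y0:y0+65,x0:x0+65],(195*2,195*2),interpolation=cv2.INTER_CUBIC)
    circ(t,(521.5,-142.5),27,68,x0,y0,6,p,(0,255,0));circ(t,(521.5,-142.5),10,137,x0,y0,6,p,(255,0,255)); out.append(t)
x0,y0=np.array(proj((521.5,-142.5,137),"x",cp)).astype(int)-40; print(x0,y0)
cv2.imwrite("pics/seat.png",cv2.resize(np.hstack(out),(790,265))[:,:,::-1])
E
```

```text
time_s: 11.42
ee_pos: [522.3, -142.6, 78.9]
ee_rot: [180.0, -0.0, 13.5]
force: [-0.3, -3.5, 4.1]
gripper_width: 21.9
time_s: 11.92
ee_pos: [521.9, -142.2, 78.3]
ee_rot: [-180.0, 0.0, 13.5]
force: [0.2, -0.3, 0.4]
gripper_width: 45.6
time_s: 12.55
ee_pos: [521.3, -142.2, 164.9]
ee_rot: [-179.9, 0.1, 13.5]
force: [0.0, 0.5, -0.5]
gripper_width: 18.6
[ 521.30813397 -142.23631026  164.93211003] [ 0.04543356  0.49518882 -0.53579366] 18.582747721131557
236 202
```

View pics/seat.png

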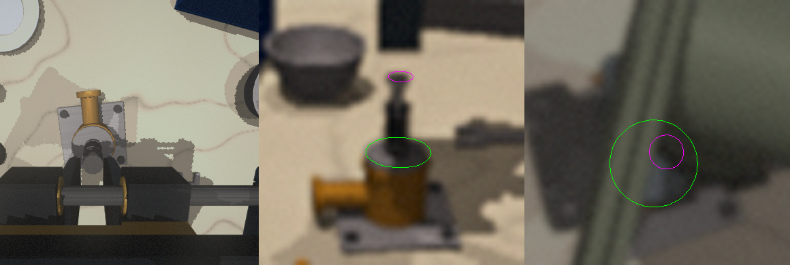

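Seated: the collar lies on the rim in the side view and the gauge stands upright. Fingers shut, I'll approach the button.

```bash
python3 -m jog '0 0 0 0 0 -0.3 0;0 0 0 0 0 -0.7 0;0 0 0 0 0 -1 0;0 0 0 0 0 -1.04 0;0 0 0 0 0 -1.04 0' && python3 -m jog '0 0 0 0 0 -0.05 0;0 0 0 0 0 -0.1 0;0 0 0 0 0 -0.15 0;0 0 0 0 0 -0.2 0;0 0 0 0 0 -0.2 0'
```

```text
time_s: 13.32
ee_pos: [522.1, -142.5, 139.9]
ee_rot: [180.0, 0.0, 13.5]
force: [-0.6, -0.3, 0.3]
gripper_width: 0.7
time_s: 13.95
ee_pos: [522.2, -142.5, 135.4]
ee_rot: [180.0, -0.0, 13.5]
force: [-0.7, 0.7, 4.5]
gripper_width: 0.7
```

```bash
python3 -m jog '0 0 0 0 0 -0.04 0;0 0 0 0 0 -0.08 0;0 0 0 0 0 -0.12 0;0 0 0 0 0 -0.12 0' && python3 -m jog '0 0 0 0 0 -0.04 0;0 0 0 0 0 -0.06 0;0 0 0 0 0 -0.06 0' && python3 -m jog '0 0 0 0 0 0 0;0 0 0 0 0 0 0'
```

```text
time_s: 14.45
ee_pos: [522.2, -142.5, 131.9]
ee_rot: [180.0, -0.0, 13.5]
force: [0.4, 0.5, 3.5]
gripper_width: 0.4
time_s: 14.82
ee_pos: [522.2, -142.5, 130.5]
ee_rot: [180.0, -0.0, 13.5]
force: [-0.1, -0.3, 4.2]
gripper_width: 0.3
time_s: 15.08
ee_pos: [522.1, -142.5, 130.5]
ee_rot: [180.0, -0.0, 13.5]
force: [-0.1, 0.2, 4.3]
gripper_width: 0.8
```

Travel is about 6.5 mm, so the plungers should be out and the 0.2 s has passed. I'll go on in 1 mm steps until the force climbs.

```bash
for i in 1; do python3 -m jog '0 0 0 0 0 -0.04 0;0 0 0 0 0 -0.04 0' && python3 -m jog '0 0 0 0 0 -0.04 0;0 0 0 0 0 -0.04 0'; done
```

```text
time_s: 15.32
ee_pos: [522.2, -142.5, 129.8]
ee_rot: [180.0, -0.0, 13.5]
force: [-0.7, 0.2, 6.4]
gripper_width: 0.4
time_s: 15.58
ee_pos: [522.3, -142.5, 129.4]
ee_rot: [180.0, -0.0, 13.5]
force: [-1.3, 0.8, 8.9]
gripper_width: 0.7
```

```bash
python3 -m jog '0 0 0 0 0 -0.04 0;0 0 0 0 0 -0.04 0'
```

```text
time_s: 15.82
ee_pos: [522.3, -142.6, 128.9]
ee_rot: [180.0, -0.1, 13.5]
force: [-2.1, 0.6, 12.3]
gripper_width: 0.7
```

```bash
python3 -m jog '0 0 0 0 0 -0.01 0;0 0 0 0 0 -0.01 0;0 0 0 0 0 -0.01 0' && python3 -m jog '0 0 0 0 0 0.2 0;0 0 0 0 0 0.8 0;0 0 0 0 0 1.6 0;0 0 0 0 0 1.6 0.5;0 0 0 0 0 1.6 0.5'
```

```text
time_s: 16.2
ee_pos: [522.3, -142.6, 128.9]
ee_rot: [179.9, -0.1, 13.5]
force: [-2.6, 0.4, 13.8]
gripper_width: 0.4
time_s: 16.82
ee_pos: [521.6, -142.4, 166.7]
ee_rot: [-180.0, 0.1, 13.5]
force: [-1.1, 0.1, -0.5]
gripper_width: 17.1
```

Locked at 13.8 N. I'll open the fingers and re-grasp the handle.

```bash
python3 -m jog '0 0 0 0 0 0 0.5;0 0 0 0 0 0 0.5;0 0 0 0 0 0 0.5' && python3 -m jog '0 0 0 0 0 -1 0.5;0 0 0 0 0 -2 0.5;0 0 0 0 0 -3 0.5;0 0 0 0 0 -3.53 0.5;0 0 0 0 0 -3.53 0.5' && python3 -m jog '0 0 0 0 0 0 0;0 0 0 0 0 0 0;0 0 0 0 0 0 0;0 0 0 0 0 0 0;0 0 0 0 0 0 0' 6 && python3 -m jog '0 0 0 0 0 0 0;0 0 0 0 0 0 0;0 0 0 0 0 0 0' 25
```

```text
time_s: 17.2
ee_pos: [521.9, -142.4, 166.9]
ee_rot: [-180.0, 0.0, 13.5]
force: [-0.2, -0.3, -1.1]
gripper_width: 44.9
time_s: 17.82
ee_pos: [521.6, -142.3, 78.3]
ee_rot: [-180.0, 0.1, 13.5]
force: [0.2, -0.4, 0.5]
gripper_width: 45.8
time_s: 18.45
ee_pos: [522.6, -142.8, 79.7]
ee_rot: [179.9, -0.1, 13.5]
force: [0.4, -0.5, 5.9]
gripper_width: 21.8
time_s: 18.82
ee_pos: [522.5, -142.8, 79.7]
ee_rot: [179.9, -0.1, 13.5]
force: [-0.6, -2.4, 4.9]
gripper_width: 21.7
```

```bash
python3 -m jog '0 0 0 0 0 0.1 0;0 0 0 0 0 0.25 0;0 0 0 0 0 0.4 0;0 0 0 0 0 0.4 0' && python3 -m jog '0 0 0 0 0 0.4 0;0 0 0 0 0 1 0;0 0 0 0 0 2 0;0 0 0 0 0 3 0;0 0 0 0 0 3.2 0'&& python3 -m jog '0 0 0 0 0 0 0;0 0 0 0 0 0 0;0 0 0 0 0 0 0'; python3 - <<'E'
from h import *
S=grab_frame("side"); p=camera_params("side"); x,y=proj((522,-142,140),"side").astype(int); x0=x-40;y0=max(0,y-50)
cv2.imwrite("pics/lift.png",cv2.resize(S[y0:y0+90,x0:x0+80],None,fx=6,fy=6,interpolation=cv2.INTER_CUBIC)[:,:,::-1])
E
```

```text
time_s: 19.32
ee_pos: [521.9, -142.0, 89.2]
ee_rot: [-179.9, -0.0, 13.4]
force: [-0.6, 0.9, -2.0]
gripper_width: 21.4
time_s: 19.95
ee_pos: [523.2, -142.9, 171.8]
ee_rot: [179.9, -0.2, 13.5]
force: [-0.4, 0.2, -3.3]
gripper_width: 21.7
time_s: 20.32
ee_pos: [521.5, -142.3, 168.1]
ee_rot: [-179.9, 0.1, 13.5]
force: [-0.4, -0.5, -3.3]
gripper_width: 21.7
```

View pics/lift.png

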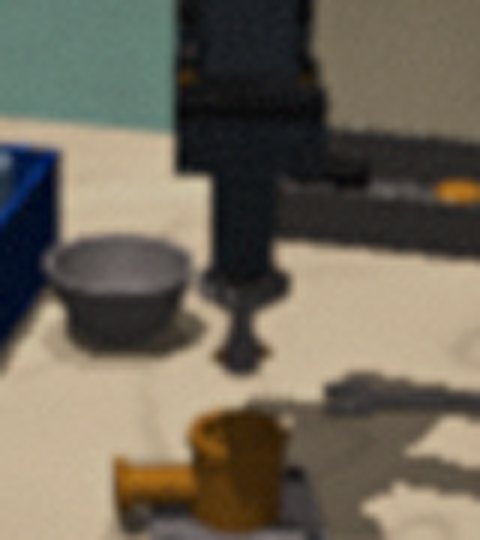

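Clear above the tap, with both brass tips showing, upright. Now back to the stand.

```bash
python3 -m jog '0 0 0 -0.1 2 0 0;0 0 0 -0.2 4.2 0 0;0 0 0 -0.3 6.4 0 0;0 0 0 -0.4 8.6 0 0;0 0 0 -0.42 10.5 0 0' && python3 -m jog '0 0 0 0 1 0 0;0 0 0 0 1.3 0 0;0 0 0 0 1.3 -0.5 0;0 0 0 0 1.3 -1 0;0 0 0 0 1.3 -1 0' && python3 -m jog '0 0 0 0 0 -0.4 0;0 0 0 0 0 -0.8 0;0 0 0 0 0 -1.2 0;0 0 0 0 0 -1.6 0;0 0 0 0 0 -1.6 0'
```

```text
time_s: 21.0
ee_pos: [511.0, 121.9, 168.7]
ee_rot: [180.0, 0.0, 13.5]
force: [0.9, -0.6, -2.7]
gripper_width: 21.6
time_s: 21.62
ee_pos: [510.4, 151.2, 142.2]
ee_rot: [180.0, 0.2, 13.4]
force: [0.4, 0.5, -3.0]
gripper_width: 21.7
time_s: 22.25
ee_pos: [510.8, 152.4, 102.9]
ee_rot: [180.0, 0.1, 13.5]
force: [-0.8, -0.5, -2.8]
gripper_width: 21.6
```

```bash
python3 -m jog '0 0 0 0 0 -0.2 0;0 0 0 0 0 -0.4 0;0 0 0 0 0 -0.55 0;0 0 0 0 0 -0.65 0;0 0 0 0 0 -0.65 0' && python3 -m jog '0 0 0 0 0 -0.08 0;0 0 0 0 0 -0.16 0;0 0 0 0 0 -0.16 0'
```

```text
time_s: 22.88
ee_pos: [511.4, 152.5, 87.6]
ee_rot: [180.0, 0.0, 13.5]
force: [0.6, 0.3, -2.8]
gripper_width: 21.8
time_s: 23.25
ee_pos: [511.4, 152.5, 83.6]
ee_rot: [180.0, 0.0, 13.5]
force: [1.1, -0.3, -2.3]
gripper_width: 21.4
```

```bash
python3 -m jog '0 0 0 0 0 -0.06 0;0 0 0 0 0 -0.12 0;0 0 0 0 0 -0.12 0'
```

```text
time_s: 23.62
ee_pos: [511.4, 152.5, 80.6]
ee_rot: [180.0, 0.0, 13.5]
force: [0.5, 0.4, -3.0]
gripper_width: 21.9
```

```bash
python3 -m jog '0 0 0 0 0 -0.03 0;0 0 0 0 0 -0.03 0' && python3 -m jog '0 0 0 0 0 -0.03 0;0 0 0 0 0 -0.03 0'
```

```text
time_s: 23.88
ee_pos: [511.5, 152.5, 79.9]
ee_rot: [180.0, 0.0, 13.5]
force: [-0.0, -0.1, -3.3]
gripper_width: 21.3
time_s: 24.12
ee_pos: [511.6, 152.6, 79.7]
ee_rot: [180.0, -0.0, 13.5]
force: [-1.1, -0.9, 2.0]
gripper_width: 21.4
```

Contact at 79.7, so it's seated. Release, retreat and check.

```bash
python3 -m jog '0 0 0 0 0 0 0;0 0 0 0 0 0 0' 3 && python3 -m jog '0 0 0 0 0 0 0.5;0 0 0 0 0 0 0.5;0 0 0 0 0 0 0.5;0 0 0 0 0 0 0.5' && python3 -m jog '0 0 0 0 0 1 0.5;0 0 0 0 0 2.5 0.5;0 0 0 0 0 4 0.5;0 0 0 -1 -1 5 0.5;0 0 0 -2 -2 6 0.5' && python3 -m jog '0 0 0 0 0 0 0.5;0 0 0 0 0 0 0.5;0 0 0 0 0 0 0.5'; python3 - <<'E'
from h import *
s=env.state();print(s["ee_pos"],s["force"],s["gripper_width"])
cp=camera_params("wrist");im=grab_frame("wrist");S=grab_frame("side");T=grab_frame("top")
def circ(img,C,r,z,x0,y0,k,p,col):
    P=np.array([proj((C[0]+r*np.cos(a),C[1]+r*np.sin(a),z),"x",p) for a in np.linspace(0,6.3,90)])
    cv2.polylines(img,[((P-[x0,y0]+.5)*k).astype(int)],True,col,1)
out=[]
C=(511.3,152)
for I,p,w in ((im,cp,90),(S,camera_params("side"),80),(T,camera_params("top"),60)):
    x0,y0=(proj((511,151,90),"x",p)-w/2).astype(int); x0=max(x0,0);y0=max(y0,0)
    t=cv2.resize(I[y0:y0+w,x0:x0+w],(266,266),interpolation=cv2.INTER_CUBIC);k=266/w
    circ(t,C,27,68,x0,y0,k,p,(0,255,0)); out.append(t)
cv2.imwrite("pics/fin.png",np.hstack(out)[:,:,::-1])
E
```

```text
time_s: 24.38
ee_pos: [511.6, 152.6, 79.7]
ee_rot: [180.0, -0.0, 13.5]
force: [-1.9, -0.6, 4.6]
gripper_width: 21.7
time_s: 24.88
ee_pos: [511.6, 152.5, 79.1]
ee_rot: [180.0, 0.0, 13.5]
force: [-1.2, -0.1, -0.1]
gripper_width: 45.3
time_s: 25.5
ee_pos: [461.0, 102.1, 230.0]
ee_rot: [180.0, -0.0, 13.5]
force: [0.1, -0.5, 0.4]
gripper_width: 45.6
time_s: 25.88
ee_pos: [461.7, 102.9, 228.3]
ee_rot: [-180.0, 0.1, 13.5]
force: [0.2, -0.6, 0.2]
gripper_width: 45.7
[461.6547193  102.89174986 228.2525949 ] [ 0.24179354 -0.59981997  0.16084177] 45.73514134715358
```

View pics/fin.png

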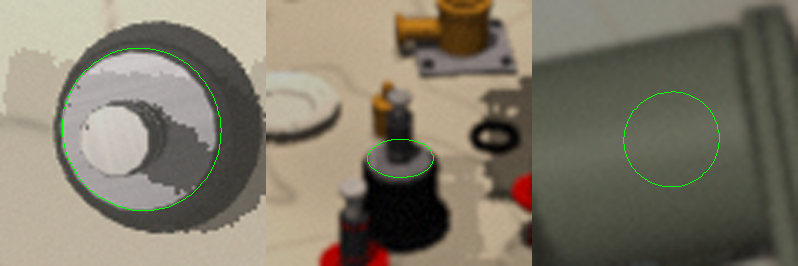

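```bash
python3 -c "
from workcell import env
print(env.job_done(), env.state()['time_s'])"
```

```text
the job is handed in; nothing more can be done
the job is handed in; nothing more can be done
```

The gauge went from its stand to the tap, was measured and locked there, and is back in its stand. I handed the job in at about 26 s of the 72 s allowed. No verdict was reported.

- **In the tap:** it seated with 4 to 5 N of sideways force and no more than about 4 N vertical, upright in the side view.
- **Button:** I pressed it down in small steps. The force started to climb at about 7 mm of travel, and I stopped at 13.8 N, inside the 10 to 15 N locking range.
- **Drawn out:** the side view showed both brass tips standing out with the gauge clear above the tap. I did not measure the distance between the tips from the pictures.
- **Back in the stand:** contact was at most about 5 N. The last wrist and side views showed the collar on the rim within about 1 mm of where it started, the gauge upright and the gripper clear. The top camera's view of it was blocked by the arm.

**Disagreements:**
- The first position estimates for the gauge differed by up to 5 mm between cameras. I went with the wrist view, which a close look confirmed.
- When I re-gripped the gauge in the tap, there was an unexplained upward force of about 6 N. It lifted out cleanly afterwards.

The arm kept away from the other items, and the views I took showed nothing out of place, but I did not measure each one again at the end.

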